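# Seat the test piece and hold the reading carriage at the mark

### The job

Push the short mortar test piece on the metal fixture plate square and flush into the fence corner, lying flat against both fences. Then take the black upright handle of the spring-return lens carriage, pull the carriage along its rail until its pointer is level with the small steel mark tab beside the rail, and keep it there: finish while still holding the handle, since it springs back if released. Leave the test piece flush and the other things on the table where they are.

Things in the scene. Friction and masses are not known exactly. Their poses are not given: they have to be found in the camera images.
- fixture: Fixed aluminium plate 220 x 300 x 12 mm on the table, placed and yawed differently each time; on it a fence corner and a carriage rail. Origin at table height, 25 mm in +x and 5 mm in -y from the plate's middle. Its x points roughly away from the robot, y left. Rail: along y at x = -85 mm, 24 mm wide, top at z = 22 mm.
- corner (a point): Inner corner of the two steel fence bars, at plate-top level: fixture (60, 130, 12) mm, axes as the fixture's. Back fence: inner face at x = +60, y from -20 to +145. Side fence: inner face at y = +130, x from -20 to +60. Both rise from the plate (z = 12) to z = 30 mm.
- piece_center (a point): Centre of the loose grey mortar test piece, 40 x 100 x 40 mm (its x, y, z), about 0.4 kg, lying on the plate, long y axis roughly along the fixture's y, 12 to 40 mm short of each fence and turned up to 0.25 rad. Seated, its centre is at fixture (40, 80, 32) mm, its long side along the back fence; its top then stands 22 mm above the fences.
- carriage (a joint): Travel of the lens carriage along its rail in the fixture's +y, 0 (parked) to 0.200 m. A spring draws it back to 0: 2.3 N at 0, plus 45 N/m, so 10 N at 0.17 m. Block 66 x 50 mm, top at z = 41 mm; on its +x side a post and arm (z 68 to 77 mm) carry a ring lens of 40 mm diameter at fixture x = +40 mm, which passes 16 mm above the seated piece.
- handle_grip (a point): Point to grip on the carriage's handle: a black plastic upright flat, 30 mm (x) x 12 mm (y), standing 56 mm above the carriage top at fixture x = -90 mm. The point is on its centre line, 34 mm above its foot, 22 mm below its top, about 74 mm above the table. Pinch across the 12 mm, along the fixture's y. Axes as the fixture's.
- pointer (a point): Pointer line on the -x edge of the carriage's top; it has the same fixture y as the handle's and lens's middle.
- mark: Fixed small steel mark tab standing on the plate beside the rail on its -x side at fixture x = -124 mm, 4 mm thick in y, 12 mm in x, 28 mm tall; origin at the centre of its foot. Its y along the rail differs each time (a carriage travel of about 0.14 to 0.18 m). Axes as the fixture's.
- prism: Bystander: mortar prism 40 x 160 x 40 mm lying beyond the plate; origin under its centre.
- cube: Bystander: fired-clay cube 50 mm, to the right of the plate; origin under its centre.
- weight: Bystander: small brass weight, 28 mm diameter, 36 mm tall, on the plate's far right corner; origin under its centre.
- brush: Bystander: hand brush 180 mm long lying to the right of the plate.
- bottle: Bystander: white plastic bottle 60 mm diameter, 140 mm tall, to the left of the plate; origin under its centre.
- cup: Bystander: steel cup 64 mm diameter, 70 mm tall, to the left of the plate; origin under its centre.
Not all that is in view belongs to the job. What is shaped like the part that bears piece_center but blue, green or red is not meant.

How it is judged:
By the outcome, as a careful person would: the job done as asked, in the order asked, and still so for the second after the job is handed in, while the arm keeps its last pose, push and grip.
It also fails if it takes over 58 s, if anything falls off the work surface, if the arm or the gripper's body presses on something with over 40 N, if the wrist force passes 120 N, or if a joint passes its speed limit or range.

### The arm

A 6-joint arm with a two-finger parallel gripper is mounted at the origin on the work surface. World frame = base frame: x ahead of the robot, y to its left, z up, the work surface at z = 0. Lengths are in m, angles in rad, forces in N, time in s.
With the tool pointing down it reaches from about 0.25 to 0.775 m from the base axis. Payload 4 kg.
Tool frame: the origin (TCP) lies on the centre line of the jaws, within the pads' length; the fingertips stand 14 mm ahead of it and the grasp point (between the pads) lies 5 mm behind it (robot.tcp_to_tips is the distance from the TCP to the fingertips, in m); z points along the fingers, y is the line along which they close (so a half turn about z gives the same grasp; the last joint's range is limited). The gripper opens to 94 mm and grips with 3 to 60 N. Pads are 16 mm wide; open, the fingers measure 119 mm over their backs; the gripper's body (75 mm by 177 mm) begins 78 mm behind the grasp point.
Start: joints at [1.042, 0.087, 1.371, -0, 1.684, -0.103], TCP at [0.227, 0.501, 0.22] pointing down, gripper open.
Joint ranges: [-3.1, 3.1], [-0.76, 2.03], [0.27, 2.55], [-1.08, 4.22], [0.17, 2.65], [-2.57, 2.57]. Speed limits (rad/s): [2.79, 2.79, 3.14, 3.14, 3.14, 3.14].

### API

Orientations are given as [roll, pitch, yaw] about the fixed x, y, z axes, in that order (R = Rz(yaw) Ry(pitch) Rx(roll)).
In Python, from bench import robot gives the robot as it stands.
- The arm moves only by the tool carry_out, never from a script. Its argument "increments" is a list of rows, each a list of 3 entries, a list of its own where there are three numbers: the closure in counts, from 0 (fully open) to 255 (shut), then the shift along the tool's x, y, z in mm, then the turn about the tool's z in degrees. In form: [[fingers, [dx, dy, dz], twist], ...]. A call has 1 to 8 rows; each row shifts and turns the commanded pose from where the row before left it, along the tool's axes as they then stand; what a row does not reach is not made up. A row lasts 1/10 s, in which the tool goes at most 50 mm and 8.59 degrees, less where a joint would pass 70% of its speed; a pose out of reach is approached as far as the arm can. A call with a gripper value outside its range is refused whole. The fingers move at their own pace and stop on an object; the grip force is fixed at half the most. Time passes only in rows, so rows that do not move let the fingers close. It gives the time, the measured TCP pose, the force, the opening and the grip force at its end, in the units of the state.
- robot.get_obs(): the state, without advancing time (a new reading comes with each control period).
- robot.snapshot(name): name is "scene" or "top" or "wrist"; returns the picture (400x640x3 uint8, blue, green, red); there is no depth.
- robot.get_calibration(name): a dict with "vfov" (degrees; the focal length in pixels is half the picture's height over the tangent of half this angle, whatever the lens; pixels are square), "cx", "cy" (the principal point, pixels), "k1" (the pictures are not rectified: a ray, as slopes to the right and down, at radius r is drawn at 1 + k1 r^2 times it, then the intrinsics apply), "T" (4x4, takes a point from camera to world coordinates). Camera axes: x right, y down, z forward; pixel columns grow to the right and rows downward; lengths in m; the calibration is good to about 2 mm. A picture is of the moment at which its call begins: read the wrist's pose just before it. get_calibration takes no time and is no camera call; for the wrist camera it gives the pose at the moment of the call.
- robot.close_job(): hands the job in; it is judged then, once.
The state is a dict: "time": time; "joint_positions": joint angles; "qvel": joint speeds; "joint_torque": joint torques, N m; "tool_pos": TCP position; "ee_rot": TCP orientation; "wrist_force": force on the tool from outside, world axes, zero at the start; "wrist_torque": the same for the moment, N m; "width": finger opening in m; "finger_force": force on a finger pad.
Only numpy, scipy, OpenCV 4.12 (cv2) and the standard library are available. Lean on these libraries where they do the work, as an engineer would, in place of code of your own. Each camera call takes 0.05 s, during which the arm holds its last target. There are 200 camera calls.

## Working session

There is one attempt and no reset: what is moved stays moved. The work goes in short steps, Python scripts to look and compute and a tool call to move; the robot and the scene stay as the last step left them, time stands still between calls to the robot, and variables do not carry over. Pictures are saved under pics/ and viewed, at most 10 in all, crops included, and the job is handed in when it is done.

Besides the shell and the picture viewer there is one more tool, called after "Request:" as name([rows], argument=value, ...), one row to a line, values as JSON. carry_out: Moves the arm, as the interface text tells. Its arguments: {"type":"object","properties":{"increments":{"type":"array","items":{"type":"array"}}},"required":["increments"]}

```bash
mkdir -p pics; cat > h.py <<'E'
import numpy as np, cv2
from bench import robot
def snap(name,fn):
    c=robot.get_calibration(name); im=np.array(robot.snapshot(name)); cv2.imwrite('pics/'+fn+'.png',im); np.save('pics/'+fn+'.npy',c,allow_pickle=True); return im,c
def load(fn): return cv2.imread('pics/'+fn+'.png'), np.load('pics/'+fn+'.npy',allow_pickle=True).item()
def K(c):
    f=200/np.tan(np.radians(c['vfov'])/2); return np.array([[f,0,c['cx']],[0,f,c['cy']],[0,0,1.]])
def ray(c,uv):
    k=K(c); d=(np.array(uv,float)-[c['cx'],c['cy']])/k[0,0]; p=d.copy()
    for _ in range(30): p=d/(1+c['k1']*(p@p))
    T=np.array(c['T']); return T[:3,3],T[:3,:3]@np.array([p[0],p[1],1])
def onz(c,uv,z):
    o,d=ray(c,uv); return o+d*(z-o[2])/d[2]
def proj(c,P):
    T=np.array(c['T']); q=T[:3,:3].T@(np.array(P,float)-T[:3,3]); s=q[:2]/q[2]; s=s*(1+c['k1']*(s@s)); return s*K(c)[0,0]+[c['cx'],c['cy']]
E
python3 - <<'E'
from h import *
np.set_printoptions(precision=4,suppress=True)
print(robot.get_obs())
for n in ['top','scene','wrist']:
    im,c=snap(n,n+'0'); print(n,c)
E
```

```text
{'time': 0.0, 'joint_positions': array([ 1.0419,  0.0879,  1.3723,  0.    ,  1.6836, -0.1031]), 'qvel': array([-0.0006, -0.0008, -0.0001,  0.0016, -0.0003, -0.0013]), 'joint_torque': array([  0.    , -34.0198, -30.2421,   0.0718,   0.0331,  -0.0002]), 'tool_pos': array([0.2269, 0.5004, 0.2183]), 'ee_rot': array([-3.1394, -0.0002,  2.7158]), 'wrist_force': array([ 0.175 , -1.0856,  0.2541]), 'wrist_torque': array([ 0.007 , -0.0427, -0.0319]), 'finger_force': 0.0, 'width': 0.0938063831953891}
top {'vfov': 56.44846112406429, 'cx': 322.5553396969237, 'cy': 196.7004798666111, 'k1': -0.08897108404866182, 'T': array([[ 0.0133, -0.9914,  0.1301,  0.4759],
       [-0.9994, -0.0174, -0.0304,  0.0137],
       [ 0.0324, -0.1296, -0.991 ,  0.9145],
       [ 0.    ,  0.    ,  0.    ,  1.    ]])}
scene {'vfov': 50.94801256247293, 'cx': 323.38423047496747, 'cy': 203.81369695645762, 'k1': 0.010183931960816881, 'T': array([[-0.3247,  0.5333, -0.7811,  1.2627],
       [ 0.9457,  0.1713, -0.2762,  0.2373],
       [-0.0135, -0.8284, -0.56  ,  0.5474],
       [ 0.    ,  0.    ,  0.    ,  1.    ]])}
wrist {'vfov': 65.92753346331487, 'cx': 319.1138774007658, 'cy': 202.79784632618123, 'k1': -0.009896123497156909, 'T': array([[ 0.4137,  0.8773,  0.2433,  0.1564],
       [ 0.9104, -0.3979, -0.1134,  0.5338],
       [-0.0026,  0.2684, -0.9633,  0.3843],
       [ 0.    ,  0.    ,  0.    ,  1.    ]])}
```

View pics/top0.png

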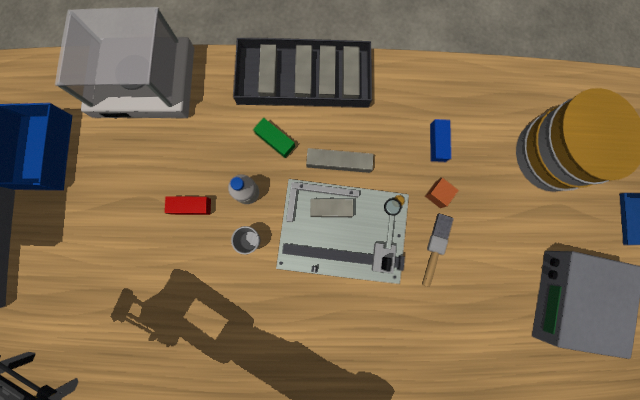

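View pics/scene0.png

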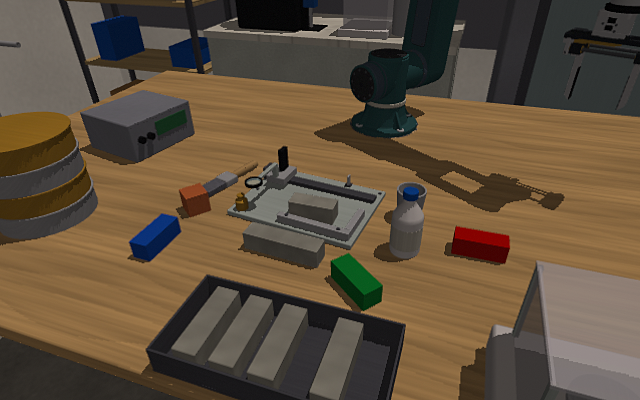

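The top view shows the plate with corners near (287,179), (410,195), (402,283) and (277,269). The piece is at about (332,207), the carriage and handle at (387,260), and the mark tab at about (315,268). The scene view agrees: handle at (283,158), tab at (348,181).

```bash
python3 - <<'E'
from h import *
np.set_printoptions(precision=4,suppress=True)
im,c=load('top0')
for uv in [(287,179),(410,195),(402,283),(277,269)]: print(onz(c,uv,.012))
hsv=cv2.cvtColor(im,cv2.COLOR_BGR2HSV)
m=((hsv[...,1]<45)&(hsv[...,2]>60)).astype(np.uint8)*255
m[:165]=0;m[300:]=0;m[:,:272]=0;m[:,425:]=0
m[:179,300:380]=0
cs,_=cv2.findContours(cv2.morphologyEx(m,cv2.MORPH_CLOSE,np.ones((5,5))),cv2.RETR_EXTERNAL,cv2.CHAIN_APPROX_SIMPLE)
k=max(cs,key=cv2.contourArea);r=cv2.minAreaRect(k);print(r,cv2.boxPoints(r))
b=np.array([onz(c,p,.012) for p in cv2.boxPoints(r)]);print(b, [np.linalg.norm(b[i]-b[i-1]) for i in range(4)])
cv2.imwrite('pics/crop1.png',cv2.resize(im[170:295,268:428],None,fx=4.75,fy=4.75,interpolation=cv2.INTER_CUBIC))
E
```

```text
[0.6367 0.0738 0.012 ]
[ 0.6024 -0.2307  0.012 ]
[ 0.3881 -0.2083  0.012 ]
[0.4186 0.0923 0.012 ]
((343.9231262207031, 231.11538696289062), (125.89524841308594, 90.29727935791016), 7.125016689300537) [[275.8616 268.1077]
 [287.0616 178.5077]
 [411.9847 194.1231]
 [400.7847 283.7231]]
[[ 0.4206  0.0951  0.012 ]
 [ 0.6379  0.0737  0.012 ]
 [ 0.6047 -0.2357  0.012 ]
 [ 0.3863 -0.2053  0.012 ]] [np.float64(0.3024043004887071), np.float64(0.2182967151410774), np.float64(0.31118039086488475), np.float64(0.22048577398793137)]
```

View pics/crop1.png

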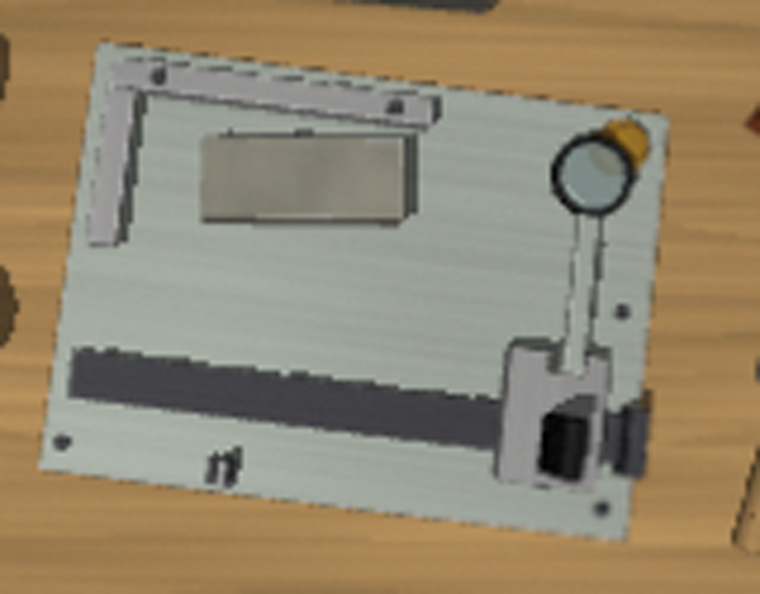

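The crop shows the plate corners at about (103,42), (668,117), (627,540) and (40,468). The piece top runs from (203,135) to (405,222). The mark tab is at about (225,465), the handle at (565,445) and the lens at (593,175).

```bash
cat >> h.py <<'E'
def rigid(A,B):  # 2D A(model)->B(world): yaw,t
    A=np.array(A);B=np.array(B);a=A-A.mean(0);b=B-B.mean(0)
    y=np.arctan2((a[:,0]*b[:,1]-a[:,1]*b[:,0]).sum(),(a*b).sum()); R=np.array([[np.cos(y),-np.sin(y)],[np.sin(y),np.cos(y)]])
    t=B.mean(0)-R@A.mean(0); return y,R,t,B-(A@R.T+t)
PL=[[.085,.155],[.085,-.145],[-.135,-.145],[-.135,.155]] # TL TR BR BL
E
python3 - <<'E'
from h import *
np.set_printoptions(precision=4,suppress=True)
im,c=load('top0')
q=lambda x,y:(268+(x+.5)/4.75-.5,170+(y+.5)/4.75-.5)
W=[onz(c,q(*p),.012)[:2] for p in [(103,42),(668,117),(627,540),(40,468)]]
y,R,t,res=rigid(PL,W);print('yaw',y,'t',t,'res',res)
for n,p,z in [('pTL',(203,136),.052),('pTR',(405,136),.052),('pBR',(403,221),.052),('pBL',(203,221),.052),('mark',(228,452),.04),('handle',(565,430),.097),('lens',(593,175),.0725),('fence',(138,92),.03),('blockTL',(510,343),.041),('blockBR',(600,488),.041)]:
    w=onz(c,q(*p),z)[:2]; print(n,w,'fix mm',(R.T@(w-t))*1000)
E
```

```text
yaw -0.11369894880086802 t [ 0.5369 -0.0742] res [[-0.0008 -0.0019]
 [-0.0006  0.0017]
 [ 0.0011  0.0005]
 [ 0.0003 -0.0004]]
pTL [0.585  0.0156] fix mm [37.6546 94.7535]
pTR [ 0.5868 -0.0839] fix mm [50.665  -3.9231]
pBR [ 0.5447 -0.083 ] fix mm [ 8.83   -7.8416]
pBL [0.5432 0.0149] fix mm [-3.8008 89.2878]
mark [0.4313 0.0008] fix mm [-113.3909   62.5965]
handle [ 0.4457 -0.1534] fix mm [-81.614  -89.0284]
lens [ 0.5667 -0.1729] fix mm [ 40.8494 -94.6002]
fence [0.6096 0.0489] fix mm [ 58.3166 130.5666]
blockTL [ 0.486  -0.1376] fix mm [-43.352  -68.7357]
blockBR [ 0.4154 -0.1822] fix mm [-108.4004 -121.0327]
```

Request:
carry_out([
  [0,[0,0,0],-6],
  [0,[0,0,0],-6],
  [0,[0,0,0],-6],
  [0,[-20,-30,0],0],
  [0,[-26,-38,0],0],
  [0,[-26,-38,0],0],
  [0,[-26,-38,0],0],
  [0,[-26,-38,0],0],
])

```text
time: 0.95
tool_pos: [0.3304, 0.3045, 0.2192]
ee_rot: [-3.141, 0.0, 3.031]
wrist_force: [0.8, 0.4, 0.5]
width: 0.0939
finger_force: 0.0
```

Request:
carry_out([
  [0,[-26,-38,0],0],
  [0,[-26,-38,0],0],
  [0,[-26,-38,0],0],
  [0,[-26,-38,0],0],
  [0,[-26,-38,0],0],
  [0,[-26,-38,0],0],
  [0,[-26,-38,0],0],
  [0,[-26,-38,0],0],
])

```text
time: 1.75
tool_pos: [0.5034, -0.0209, 0.2192]
ee_rot: [3.141, -0.0, 3.03]
wrist_force: [1.2, 0.4, 1.0]
width: 0.0937
finger_force: 0.0
```

```bash
python3 - <<'E'
from h import *
np.set_printoptions(precision=4,suppress=True)
im,c=snap('wrist','w1'); o=robot.get_obs(); print(o['tool_pos'],o['ee_rot'],o['time'])
y=-.1137;R=np.array([[np.cos(y),-np.sin(y)],[np.sin(y),np.cos(y)]]);t=np.array([.5369,-.0742])
print('cam',c['T'][:3,3])
for n,p in [('TL',(85,155,12)),('TR',(85,-145,12)),('corner',(60,130,30)),('mark',(-124,62,40)),('handle',(-90,-95,97)),('pc',(23,43,52))]:
    w=R@np.array(p[:2])/1000+t; print(n,proj(c,[w[0],w[1],p[2]/1000]))
E
```

```text
[ 0.5059 -0.0271  0.2183] [-3.1362  0.0015  3.0236] 1.8
cam [ 0.4262 -0.0114  0.3851]
TL [397.4639 273.3523]
TR [174.2615 272.993 ]
corner [382.5644 262.4795]
mark [330.6517 110.3249]
handle [162.8935 147.372 ]
pc [313.2898 242.0306]
```

View pics/w1.png

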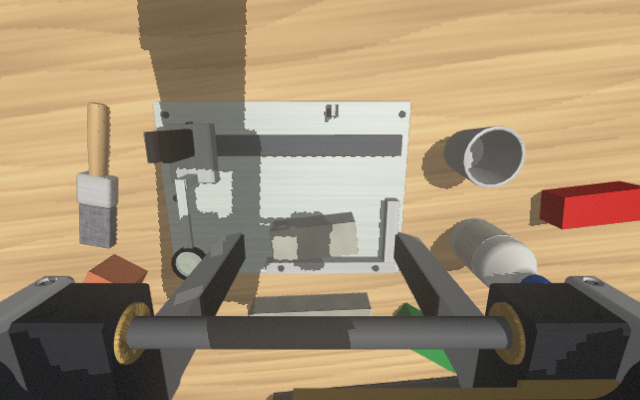

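The wrist view agrees with the projection of the fixture frame: plate corners seen at (398,272) and (174,273), tab at (331,110). The piece is at about (313,240). Next I descend behind the piece with the fingers partly closed, so that two fingers push the long side.

Request:
carry_out([
  [120,[0,0,30],0],
  [120,[0,0,40],0],
  [120,[0,0,40],0],
  [120,[0,0,40],0],
  [120,[0,0,25],0],
  [120,[0,0,7],0],
  [120,[0,0,0],0],
])

```text
time: 2.5
tool_pos: [0.5021, -0.0188, 0.0365]
ee_rot: [3.141, -0.003, 3.03]
wrist_force: [0.3, -0.2, 0.8]
width: 0.05
finger_force: 0.0
```

Request:
carry_out([
  [120,[-8,0,0],0],
  [120,[-8,0,0],0],
  [120,[-5,0,0],0],
  [120,[-4,0,0],0],
  [120,[-4,0,0],0],
  [120,[-4,0,0],0],
  [120,[-4,0,0],0],
  [120,[0,0,0],0],
])

```text
time: 3.3
tool_pos: [0.5402, -0.0233, 0.0373]
ee_rot: [-3.141, 0.0, 3.03]
wrist_force: [0.3, 0.2, 0.2]
width: 0.0497
finger_force: 0.0
```

Request:
carry_out([
  [120,[-3,0,0],0],
  [120,[-3,0,0],0],
  [120,[-3,0,0],0],
  [120,[-2,0,0],0],
  [120,[0,0,0],0],
])

```text
time: 3.8
tool_pos: [0.5511, -0.0245, 0.0374]
ee_rot: [3.142, 0.001, 3.03]
wrist_force: [-0.0, -0.5, -0.1]
width: 0.0497
finger_force: 0.3
```

Request:
carry_out([
  [120,[-2,0,0],0],
  [120,[0,0,0],0],
])

```text
time: 4.0
tool_pos: [0.5522, -0.0246, 0.0374]
ee_rot: [-3.142, -0.001, 3.03]
wrist_force: [-4.0, 0.1, 1.4]
width: 0.0496
finger_force: 1.7
```

Request:
carry_out([
  [120,[-1,0,0],0],
  [120,[0,0,0],0],
])

```text
time: 4.2
tool_pos: [0.5522, -0.0246, 0.0374]
ee_rot: [-3.141, -0.004, 3.03]
wrist_force: [-7.1, 0.5, 3.3]
width: 0.0499
finger_force: 3.1
```

Request:
carry_out([
  [120,[-1,0,0],0],
  [120,[0,0,0],0],
  [120,[0,0,0],0],
])

```text
time: 4.5
tool_pos: [0.5522, -0.0246, 0.0374]
ee_rot: [-3.141, -0.006, 3.03]
wrist_force: [-9.9, 0.1, 5.6]
width: 0.0497
finger_force: 4.4
```

Request:
carry_out([
  [120,[8,0,0],0],
  [120,[8,0,0],0],
  [120,[0,0,-30],0],
  [255,[0,0,-30],0],
  [255,[-8,-29,0],0],
  [255,[-18,-30,0],0],
  [255,[-18,-30,0],0],
  [255,[0,0,0],0],
])

```text
time: 5.3
tool_pos: [0.574, -0.1201, 0.0978]
ee_rot: [-3.14, 0.003, 3.026]
wrist_force: [0.4, 0.4, 0.2]
width: 0.0132
finger_force: 0.0
```

```bash
cat >> h.py <<'E'
Y=-.1137;RF=np.array([[np.cos(Y),-np.sin(Y)],[np.sin(Y),np.cos(Y)]]);tF=np.array([.5369,-.0742])
def fix(p): return RF.T@(np.array(p[:2])-tF)*1000
def fw(x,y,z): w=RF@np.array([x,y])/1000+tF; return [w[0],w[1],z/1000]
E
python3 - <<'E'
from h import *
np.set_printoptions(precision=4,suppress=True)
o=robot.get_obs(); print(fix(o['tool_pos']),o['tool_pos'][2],o['width'],o['ee_rot'])
im,c=snap('top','t2'); cv2.imwrite('pics/crop2.png',cv2.resize(im[170:295,268:428],None,fx=4.75,fy=4.75,interpolation=cv2.INTER_CUBIC))
E
```

```text
[ 42.1125 -41.3941] 0.09775426092550993 0.01320428763136174 [-3.1397  0.0033  3.026 ]
```

View pics/crop2.png

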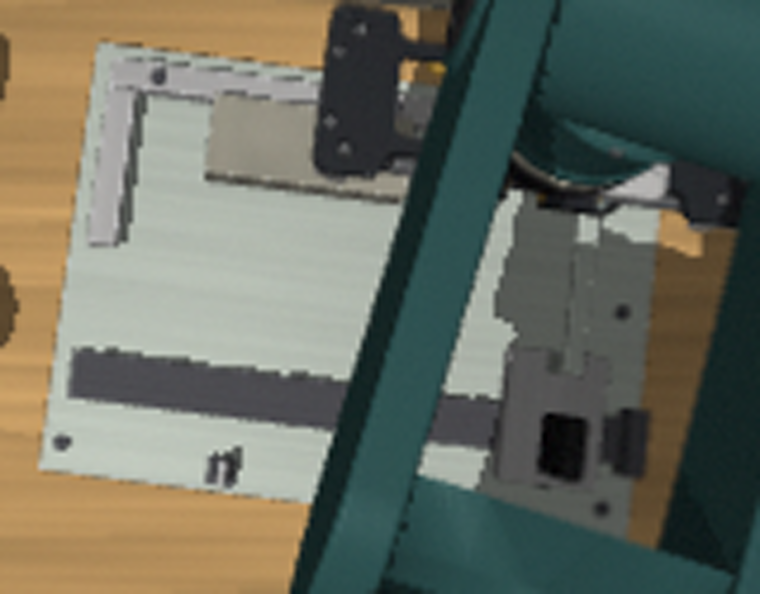

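The piece now lies along the back fence, with its left end near crop (212,95). The closed gripper is beyond its right end and clear of the lens. Next I push along +y.

Request:
carry_out([
  [255,[0,0,20],0],
  [255,[0,0,25],0],
  [255,[0,0,15],0],
  [255,[0,0,0],0],
  [255,[0,8,0],0],
  [255,[0,6,0],0],
  [255,[0,4,0],0],
  [255,[0,0,0],0],
])

```text
time: 6.15
tool_pos: [0.5755, -0.0979, 0.0387]
ee_rot: [-3.141, 0.002, 3.031]
wrist_force: [0.3, 0.4, 0.8]
width: 0.0003
finger_force: 0.0
```

```bash
python3 - <<'E'
from h import *
np.set_printoptions(precision=4,suppress=True)
o=robot.get_obs(); print(fix(o['tool_pos']),o['tool_pos'][2],o['width'],o['ee_rot'],o['wrist_force'])
E
```

```text
[ 40.998  -19.1783] 0.038729159206802345 0.00030623431358918203 [-3.1414  0.0023  3.0311] [0.2542 0.4174 0.7735]
```

Request:
carry_out([
  [255,[0,4,0],0],
  [255,[0,4,0],0],
  [255,[0,4,0],0],
  [255,[0,4,0],0],
  [255,[0,4,0],0],
  [255,[0,4,0],0],
  [255,[0,4,0],0],
  [255,[0,0,0],0],
])

```text
time: 6.95
tool_pos: [0.5776, -0.0696, 0.0372]
ee_rot: [3.14, -0.0, 3.031]
wrist_force: [1.0, 0.1, 0.0]
width: 0.0003
finger_force: 0.2
```

Request:
carry_out([
  [255,[0,2,0],0],
  [255,[0,2,0],0],
  [255,[0,0,0],0],
])

```text
time: 7.25
tool_pos: [0.5779, -0.0662, 0.0372]
ee_rot: [3.141, -0.001, 3.03]
wrist_force: [-0.4, -1.4, 0.0]
width: 0.0007
finger_force: 0.5
```

Request:
carry_out([
  [255,[0,2,0],0],
  [255,[0,1,0],0],
  [255,[0,0,0],0],
])

```text
time: 7.55
tool_pos: [0.5783, -0.0634, 0.0372]
ee_rot: [3.141, -0.001, 3.03]
wrist_force: [-0.1, -0.3, 0.2]
width: 0.0004
finger_force: 0.5
```

Request:
carry_out([
  [255,[0,1,0],0],
  [255,[0,0,0],0],
])

```text
time: 7.75
tool_pos: [0.5784, -0.0625, 0.0372]
ee_rot: [3.141, -0.001, 3.03]
wrist_force: [1.0, -0.9, -0.9]
width: 0.0004
finger_force: 0.4
```

Request:
carry_out([
  [255,[0,1,0],0],
  [255,[0,0,0],0],
])

```text
time: 7.95
tool_pos: [0.5786, -0.0615, 0.0373]
ee_rot: [3.141, -0.0, 3.03]
wrist_force: [-0.4, -1.8, -0.4]
width: 0.0006
finger_force: 0.4
```

Request:
carry_out([
  [255,[0,1,0],0],
  [255,[0,1,0],0],
  [255,[0,0,0],0],
])

```text
time: 8.25
tool_pos: [0.5788, -0.0607, 0.0375]
ee_rot: [-3.14, -0.0, 3.03]
wrist_force: [-0.6, -5.2, -1.1]
width: 0.0004
finger_force: 2.4
```

Request:
carry_out([
  [255,[0,1,0],0],
  [255,[0,0,0],0],
])

```text
time: 8.45
tool_pos: [0.5788, -0.0606, 0.0377]
ee_rot: [-3.138, -0.0, 3.03]
wrist_force: [-1.8, -7.0, 0.6]
width: 0.0002
finger_force: 3.5
```

Request:
carry_out([
  [255,[0,1,0],0],
  [255,[0,0,0],0],
])

```text
time: 8.65
tool_pos: [0.5789, -0.0606, 0.0379]
ee_rot: [-3.136, 0.0, 3.029]
wrist_force: [-1.7, -9.0, 0.8]
width: 0.0002
finger_force: 4.5
```

Request:
carry_out([
  [255,[0,-8,0],0],
  [255,[0,-7,0],0],
  [255,[0,0,-30],0],
  [120,[0,0,-30],0],
  [120,[20,20,0],0],
  [120,[15,20,0],0],
  [120,[15,20,0],0],
  [120,[0,0,0],0],
])

```text
time: 9.45
tool_pos: [0.5333, -0.0049, 0.0977]
ee_rot: [3.139, -0.0, 3.033]
wrist_force: [0.0, 0.5, 0.1]
width: 0.037
finger_force: 0.0
```

```bash
python3 - <<'E'
from h import *
np.set_printoptions(precision=4,suppress=True)
im,c=load('top0'); print('bottle',fix(onz(c,(237,183),.14)))
o=robot.get_obs(); print(fix(o['tool_pos']),o['tool_pos'][2],o['width'],o['ee_rot'])
E
```

```text
bottle [ 38.4107 250.3452]
[-11.4346  68.4762] 0.09768664384078699 0.03702195578713199 [ 3.1391 -0.0004  3.0329]
```

Request:
carry_out([
  [120,[0,8,20],0],
  [120,[0,0,25],0],
  [120,[0,0,15],0],
  [120,[-6,0,0],0],
  [120,[-6,0,0],0],
  [120,[-4,0,0],0],
  [120,[-3,0,0],0],
  [120,[0,0,0],0],
])

```text
time: 10.25
tool_pos: [0.5547, -0.0018, 0.0383]
ee_rot: [3.142, 0.0, 3.03]
wrist_force: [-2.4, -0.5, 1.5]
width: 0.05
finger_force: 0.9
```

Request:
carry_out([
  [120,[-2,0,0],0],
  [120,[-1,0,0],0],
  [120,[0,0,0],0],
])

```text
time: 10.55
tool_pos: [0.5548, -0.0017, 0.0377]
ee_rot: [-3.141, -0.006, 3.03]
wrist_force: [-8.3, -0.1, 5.1]
width: 0.0497
finger_force: 4.3
```

Request:
carry_out([
  [120,[-2,0,0],0],
  [120,[0,0,0],0],
  [120,[6,0,0],0],
  [120,[10,0,0],0],
  [0,[0,0,-30],0],
  [0,[0,0,-45],0],
  [0,[0,0,-45],0],
  [0,[10,-10,-40],0],
])

```text
time: 11.35
tool_pos: [0.533, -0.0087, 0.1998]
ee_rot: [3.141, 0.003, 3.031]
wrist_force: [0.2, -0.0, 0.6]
width: 0.0781
finger_force: 0.0
```

Request:
carry_out([
  [0,[10,-25,0],0],
  [0,[10,-25,0],0],
  [0,[0,-20,0],0],
  [0,[0,0,0],0],
  [0,[0,0,0],0],
  [0,[0,0,0],0],
])

```text
time: 11.95
tool_pos: [0.5047, -0.0759, 0.1974]
ee_rot: [3.141, 0.0, 3.031]
wrist_force: [-0.0, -0.8, -0.4]
width: 0.094
finger_force: 0.0
```

```bash
python3 - <<'E'
from h import *
np.set_printoptions(precision=4,suppress=True)
o=robot.get_obs(); print(fix(o['tool_pos']),o['tool_pos'],o['width'],o['ee_rot'])
im,c=snap('wrist','w3')
for n,p in [('TL',(85,155,12)),('corner',(60,130,30)),('BL',(-135,155,12)),('BR',(-135,-145,12)),('mark',(-124,62,40)),('handletop',(-90,-95,97)),('pcNearL',(20,130,52)),('pcNearR',(20,30,52)),('pcFarL',(60,130,52))]: print(n,proj(c,fw(*p)))
cv2.imwrite('pics/w3b.png',cv2.resize(im[60:310,120:440],None,fx=2.4,fy=2.4,interpolation=cv2.INTER_CUBIC))
E
```

```text
[-31.7768  -5.3035] [ 0.5047 -0.0759  0.1974] 0.09404607244260584 [3.141  0.0003 3.0306]
TL [444.758  276.3376]
corner [432.1101 264.9986]
BL [467.3743  92.8852]
BR [189.154   92.2461]
mark [386.1152 102.0119]
handletop [212.9685 140.5748]
pcNearL [442.9624 240.9253]
pcNearR [351.003  240.8017]
pcFarL [439.0027 274.0649]
```

View pics/w3b.png

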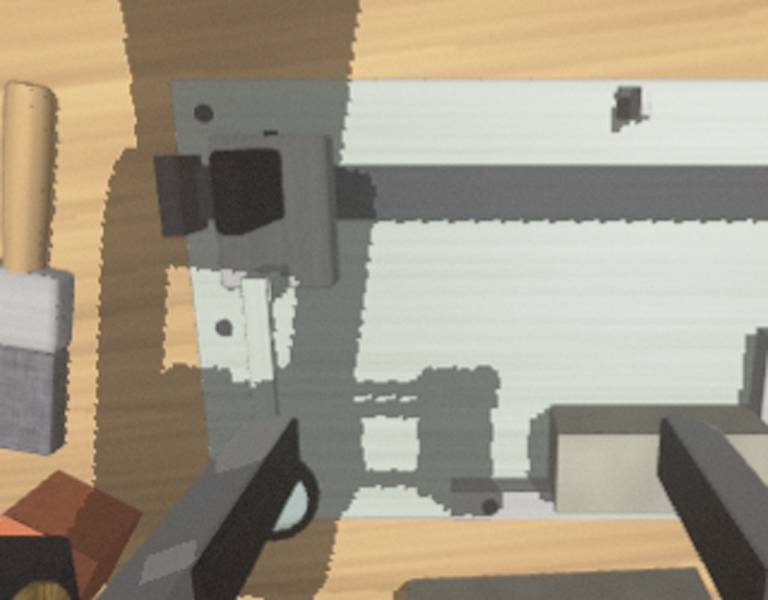

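The piece's near-right top corner is at crop (556,433), against (554,434) predicted for a seated piece. The pointer line is at crop (270,132), the mark tab at about (628,103) and the handle at about (245,190).

```bash
python3 - <<'E'
from h import *
np.set_printoptions(precision=4,suppress=True)
im,c=load('w3')
q=lambda x,y:((x+.5)/2.4-.5+120,(y+.5)/2.4-.5+60)
for n,p,z in [('pointer',(270,133),41),('blockR',(333,137),41),('blockL',(208,135),41),('markL',(617,105),40),('markR',(642,105),40),('BR',(172,80),12),('lensR',(318,497),72)]: print(n,fix(onz(c,q(*p),z/1000)))
print(cv2.resize(im[90:116,372:394].max(2),None,fx=1,fy=1))
im,c=load('scene0')
E
```

```text
pointer [-111.1009  -92.3346]
blockR [-109.5015  -65.9713]
blockL [-110.286  -118.4705]
markL [-122.5918   52.7559]
markR [-122.6255   63.1749]
BR [-134.1862 -142.6848]
lensR [ 41.0194 -74.2412]
[[222 223 223 223 222 222 222 221 221 219 220 219 219 219 219 217 219 217
  219 218 218 216]
 [220 220 220 220 219 220 219 218 218 217 216 218 218 216 218 216 216 217
  218 216 216 217]
 [206 206 203 204 204 204 205 207 207 207 208 206 206 207 207 205 207 205
  207 205 207 205]
 [201 203 204 201 199 199 203 203 205 203 202 203 206 204 202 201 205 204
  203 205 202 202]
 [219 218 219 220 218 218 218 219 218 221 219 218 219 220 219 218 218 220
  219 218 219 219]
 [223 223 223 223 223 213 197 204 205 201 202 202 203 206 205 215 224 221
  225 227 225 224]
 [224 224 224 224 218 176 134 147 147 148 149 143 141 139 139 195 223 223
  225 226 225 226]
 [225 223 225 225 212 150 102 116 118 119 116 106 102  97  93 183 226 226
  225 226 226 226]
 [226 227 227 214 173 129 107 120 118 117 110 101  99  98  94 186 228 226
  223 224 228 229]
 [230 229 228 197 122 105 104 120 115 117 109  97  99  98 102 191 22
[... 813 characters left out ...]
0 100 103  98 108 133 145 148
  182 217 226 227]
 [225 224 194 129 117 100  96  96  94  95 101 111 113 113 116 134 151 151
  191 222 225 225]
 [225 225 196 130 124 119 115 119 118 119 160 196 171 123 125 173 212 211
  220 226 226 227]
 [226 227 196 128 127 130 128 128 130 126 188 227 194 166 202 217 227 227
  228 227 227 227]
 [225 225 196 130 128 128 129 167 201 201 216 228 219 217 227 226 228 228
  228 227 228 227]
 [226 226 197 128 130 128 167 215 226 227 226 227 227 226 228 227 228 227
  228 228 227 227]
 [225 226 195 129 129 126 187 226 227 226 226 226 227 227 228 227 228 227
  227 227 226 229]
 [226 225 219 200 205 202 216 227 227 226 227 227 227 227 227 228 227 227
  227 227 227 228]]
```

Request:
carry_out([
  [0,[15,-22,0],0],
  [0,[15,-22,0],0],
  [0,[15,-22,0],0],
  [0,[13,-21,0],0],
  [0,[0,0,30],0],
  [0,[0,0,20],0],
  [0,[0,0,0],0],
  [0,[0,0,0],0],
])

```text
time: 12.8
tool_pos: [0.4375, -0.156, 0.1476]
ee_rot: [3.141, -0.0, 3.031]
wrist_force: [-0.3, -0.6, -0.1]
width: 0.0942
finger_force: 0.0
```

```bash
python3 - <<'E'
from h import *
np.set_printoptions(precision=4,suppress=True)
o=robot.get_obs(); print(fix(o['tool_pos']),o['tool_pos'],o['ee_rot'])
im,c=snap('wrist','w4')
for n,p in [('handletop',(-90,-92,97)),('pointer',(-118,-92,41))]: print(n,proj(c,fw(*p)))
E
```

```text
[-89.4715 -92.5918] [ 0.4375 -0.156   0.1476] [ 3.1412 -0.0002  3.031 ]
handletop [319.0986 224.7493]
pointer [319.2071 174.0808]
```

View pics/w4.png

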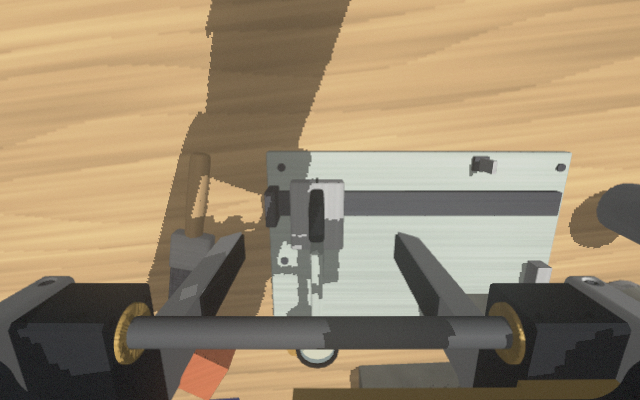

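The handle is at (317,215), centred between the open fingers, and the pointer is at (317,180). I descend and grip.

Request:
carry_out([
  [0,[0,0,25],0],
  [0,[0,0,30],0],
  [0,[0,0,17],0],
  [0,[0,0,6],0],
  [0,[0,0,0],0],
  [255,[0,0,0],0],
  [255,[0,0,0],0],
  [255,[0,0,0],0],
])

```text
time: 13.65
tool_pos: [0.4381, -0.157, 0.0707]
ee_rot: [-3.141, 0.002, 3.03]
wrist_force: [-0.4, 0.1, 0.1]
width: 0.0734
finger_force: 0.0
```

Request:
carry_out([
  [255,[0,0,0],0],
  [255,[0,0,0],0],
  [255,[0,0,0],0],
  [255,[0,0,0],0],
])

```text
time: 14.05
tool_pos: [0.4372, -0.1566, 0.0694]
ee_rot: [3.141, -0.0, 3.03]
wrist_force: [-0.7, -0.3, 0.5]
width: 0.0418
finger_force: 0.0
```

Request:
carry_out([
  [255,[0,0,0],0],
  [255,[0,0,0],0],
  [255,[0,0,0],0],
  [255,[0,0,0],0],
  [255,[0,0,0],0],
  [255,[0,0,0],0],
])

```text
time: 14.65
tool_pos: [0.4372, -0.1571, 0.0694]
ee_rot: [-3.141, 0.0, 3.03]
wrist_force: [-1.0, -3.6, -0.9]
width: 0.0118
finger_force: 30.0
```

Request:
carry_out([
  [255,[0,8,0],0],
  [255,[0,16,0],0],
  [255,[0,20,0],0],
  [255,[0,20,0],0],
  [255,[0,20,0],0],
  [255,[0,20,0],0],
  [255,[0,20,0],0],
  [255,[0,14,0],0],
])

```text
time: 15.45
tool_pos: [0.4523, -0.0201, 0.0694]
ee_rot: [-3.138, -0.0, 3.03]
wrist_force: [-0.8, -9.0, -0.8]
width: 0.0119
finger_force: 30.0
```

Request:
carry_out([
  [255,[0,8,0],0],
  [255,[0,4,0],0],
  [255,[0,0,0],0],
  [255,[0,0,0],0],
  [255,[0,0,0],0],
])

```text
time: 15.95
tool_pos: [0.4535, -0.009, 0.0694]
ee_rot: [-3.138, -0.0, 3.03]
wrist_force: [-1.1, -8.6, -1.2]
width: 0.0119
finger_force: 30.0
```

```bash
python3 - <<'E'
from h import *
np.set_printoptions(precision=4,suppress=True)
o=robot.get_obs(); print(fix(o['tool_pos']),o['tool_pos'],o['ee_rot'],o['wrist_force'],o['width'])
im,c=snap('wrist','w5');snap('scene','s5');snap('top','t5')
for n,p in [('mark',(-124,60.5,40)),('pointer',(-118,60.5,41)),('pcNearR',(20,30,52))]: print(n,proj(c,fw(*p)))
u,v=proj(c,fw(-115,60,40)).astype(int)
cv2.imwrite('pics/w5b.png',cv2.resize(im[v-40:v+60,u-60:u+60],None,fx=6,fy=6,interpolation=cv2.INTER_CUBIC)); print(u-60,v-40)
E
```

```text
[-90.214   55.3034] [ 0.4535 -0.009   0.0694] [-3.1378 -0.0004  3.0297] [-1.1394 -8.5639 -1.1594] 0.011858764985988311
mark [326.4103 187.2815]
pointer [326.3705 196.6336]
pcNearR [283.9572 381.2397]
265 160
```

View pics/w5b.png

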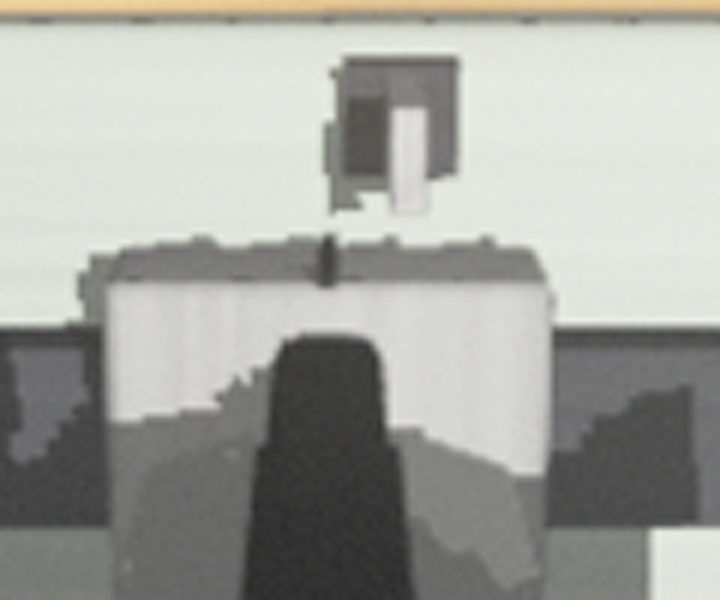

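The mark tab's lit top face is at crop x 391–428 (centre 409). The pointer line is at x≈327. At 8.84 px/mm the carriage needs about 9 mm more.

Request:
carry_out([
  [255,[0,4,0],0],
  [255,[0,4,0],0],
  [255,[0,1,0],0],
  [255,[0,0,0],0],
  [255,[0,0,0],0],
  [255,[0,0,0],0],
])

```text
time: 16.7
tool_pos: [0.4545, -0.0003, 0.0694]
ee_rot: [-3.138, -0.0, 3.029]
wrist_force: [-0.9, -9.3, -0.2]
width: 0.0118
finger_force: 30.0
```

```bash
python3 - <<'E'
from h import *
np.set_printoptions(precision=4,suppress=True)
o=robot.get_obs(); print(fix(o['tool_pos']),o['tool_pos'],o['ee_rot'],o['wrist_force'],o['width'],o['finger_force'])
im,c=snap('wrist','w6')
u,v=265,160
a=cv2.resize(im[v:v+100,u:u+120],None,fx=6,fy=6,interpolation=cv2.INTER_CUBIC)
im2,c2=snap('top','t6'); b=cv2.resize(im2[170:270,275:395],None,fx=6,fy=6,interpolation=cv2.INTER_CUBIC)
cv2.imwrite('pics/ab.png',cv2.resize(np.hstack([a,b]),(800,333),interpolation=cv2.INTER_AREA))
E
```

```text
[-90.221   64.0699] [ 0.4545 -0.0003  0.0694] [-3.1375 -0.0004  3.0294] [-0.8932 -9.3163 -0.1998] 0.011787556842712286 30.008194148540497
```

View pics/ab.png

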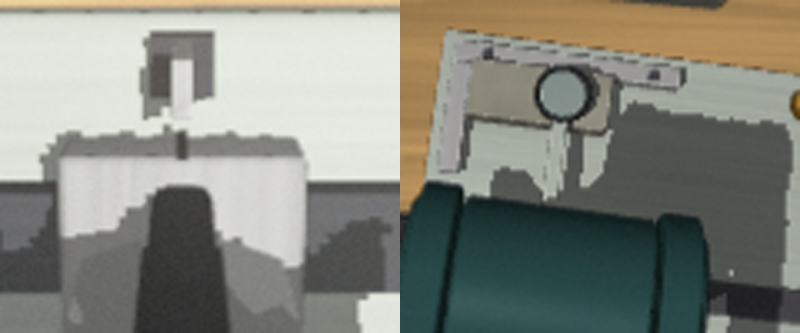

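The left panel shows the pointer at x≈181.5 and the tab top at 172–191 (centre 181.5), so they are level. The right panel shows the piece seated in the corner under the lens. I'll do one numeric check.

```bash
python3 - <<'E'
from h import *
im,c=load('w6'); g=im.mean(2).astype(int)
print(g[178:194:3,310:330]); print(g[199:209:2,310:330])
E
```

```text
[[109  83  84  81  82  83 146 200 202 201 202 207 188 116 114 115 117 115
  129 189]
 [ 88  86  83  86  83  85 156 218 217 218 219 222 203 116 116 118 117 118
  130 189]
 [ 90  84  85  86  87  84 155 216 217 216 216 221 202 117 118 117 121 118
  131 187]
 [ 90  82  84  83  84  83 154 215 216 217 216 220 200 116 119 118 116 116
  129 187]
 [128 128 128 129 126 122 161 212 212 210 211 217 200 167 212 211 218 222
  222 224]
 [132 131 132 180 226 217 195 206 211 214 217 222 227 226 227 228 227 227
  227 229]]
[[227 227 227 203 131 131 149 169 151 124 135 193 227 227 227 226 227 227
  226 227]
 [142 121 121 122 122 122 123 113  81  69  86 130 153 154 152 153 142 124
  123 121]
 [122 124 125 122 123 126 123 113  83  67  76 103 122 123 123 124 125 124
  125 126]
 [126 127 123 126 125 125 127 112  83  73  80 111 131 128 126 130 128 130
  129 130]
 [167 169 170 172 173 175 177 159 112  88  94 144 180 180 181 181 175 171
  175 177]]
```

```bash
python3 -c "
from bench import robot
print(robot.close_job())"
```

```text
the job is handed in; nothing more can be done
None
```

I pushed the test piece against both fences until each pushed back at 8–9 N, and handed the job in with the handle gripped at 30 N and the pointer lined up with the mark tab to about 0.1 mm in the wrist camera.

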